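# Pack out the press and hold a glued fingerboard down

## Task

A violin neck with its freshly glued ebony fingerboard lies on the gluing bed: first take the wooden offcut off the fingerboard and drop it in the green scrap bin. Then lay packing blocks flat on one another on the fingerboard, centred under the place where the rubber foot of the press comes down, just as many as it takes for the arm, swung over and down by its red hand grip, to press on the stack with the arm about level (too few and it runs down to its stop without gripping); leave the unused blocks in their pile on the mat. Finish while still holding the arm pressed firmly down on the stack: do not let go of it, and leave the neck and the other things on the bench where they are.

Things in the scene. Friction and masses are not known exactly. Their poses are not given: they have to be found in the camera images.
- bed: Gluing bed, a plywood board 310 x 250 x 18 mm fixed to the bench. Origin on the bench top, straight under the point where the press foot lands when the arm is level; x along the neck, z up. Two fences (32 mm above the bench) flank the neck. A steel upright 60 mm wide stands 128 to 136 mm from the origin along +y, up to 108 mm above the bench.
- neck: Loose maple neck blank with its dark ebony fingerboard blank on top, together 270 x 44 x 36 mm (its x, y, z), lying on the bed along bed x between the fences; origin at the centre of its underside, 18 mm above the bench, so the flat top of the fingerboard is 54 mm above the bench.
- press_pivot (a point): Pivot pin (along bed x) of the blue press bracket, 100 mm from the bed origin along bed +y. The bracket is bolted at another height each time, pin 100 to 124 mm above the bench: with the arm level the underside of the foot is 40 mm lower than this pin. This point is the middle of the pin.
- press_arm (a joint): Angle of the steel press arm (22 mm wide, 12 thick): 0 = level, reaching from the pivot along bed -y over the neck; grows as it is raised (1.57 upright, 2.0 leaning back to +y). Stop at -0.085. The pivot is stiff: the arm stays where it is left, up to 5 N at the hand grip moves it. A domed rubber foot, radius 18 mm, stands under it 100 mm from the pivot, lowest point 40 mm below the arm's centre line.
- grip_mid (a point): Point on the centre line of the red moulded hand grip at the end of the press arm, 180 mm from the pivot. The grip is 24 mm wide along bed x, 22 mm thick, and runs from 133 to 207 mm from the pivot; it can be pinched from above along bed x in any position of the arm, and turns between the fingers. The arm starts raised (1.7 to 1.95 rad), its end up to 335 mm above the bench: keep clear of it while stacking.
- offcut_mid (a point): Centre of the loose wooden offcut, 40 x 26 x 24 mm (its x, y, z), lying flat on the fingerboard (its x axis is its long side).
- mat: Thin dark blue felt mat 110 x 90 mm, 4 mm thick, fixed on the bench, on which the four packing blocks are piled; origin at the centre of its underside.
- bin: Green open scrap bin 130 x 130 mm, 85 mm high, walls 6 mm, fixed on the bench; origin at the centre of its underside.
- glue: Bystander: loose amber glue bottle, 54 mm across, 110 mm high; origin at its underside.
- plane: Bystander: loose brass block plane, 100 x 36 mm, 47 mm high; origin at its underside.
- driver: Bystander: loose screwdriver with orange handle, 190 mm long, lying on the bench.
- shim_a_mid (a point): Centre of the lowest of four like, loose maple packing blocks, 60 x 40 x 10 mm (its x, y, z), with a dark line round the edge, piled flat on the mat; its centre starts 9 mm above the bench.
- shim_b_mid (a point): Centre of the second of four like, loose maple packing blocks, 60 x 40 x 10 mm (its x, y, z), with a dark line round the edge, piled flat on the mat; its centre starts 19 mm above the bench.
- shim_c_mid (a point): Centre of the third of four like, loose maple packing blocks, 60 x 40 x 10 mm (its x, y, z), with a dark line round the edge, piled flat on the mat; its centre starts 29 mm above the bench.
- shim_d_mid (a point): Centre of the topmost of four like, loose maple packing blocks, 60 x 40 x 10 mm (its x, y, z), with a dark line round the edge, piled flat on the mat; its centre starts 39 mm above the bench.
Mind the look-alikes: they are no part of the job. Of the things like the part that bears offcut_mid, leave any that is orange; of the rest the smaller one is meant. Leave any orange or white look-alike of the part that bears shim_d_mid alone.

How it is judged:
By the outcome, as a careful person would: the job done as asked, in the order asked, and still so for the second after the job is handed in, while the arm keeps its last pose, push and grip.
It also fails if it takes over 72 s, if anything falls off the work surface, if the arm or the gripper's body presses on something with over 40 N, if the wrist force passes 120 N, or if a joint passes its speed limit or range.

## Robot

A 6-joint arm with a two-finger parallel gripper is mounted at the origin on the work surface. World frame = base frame: x ahead of the robot, y to its left, z up, the work surface at z = 0. Lengths are in m, angles in rad, forces in N, time in s.
With the tool pointing down it reaches from about 0.325 to 0.775 m from the base axis. Payload 5.5 kg.
Tool frame: the origin (TCP) lies midway between the tips of the shut fingers; the grasp point (between the pads) lies 19 mm behind it (robot.hold_point_z is the distance from the TCP to the grasp point, in m); z points along the fingers, y is the line along which they close (so a half turn about z gives the same grasp; the last joint's range is limited). The gripper opens to 85 mm and grips with 20 to 120 N. Pads are 22 mm wide; open, the fingers measure 114 mm over their backs; the gripper's body (76 mm by 85 mm) begins 54 mm behind the grasp point. The pads swing forward as they close: fully open they stand 13 mm farther back than shut.
Start: joints at [1.093, 0.091, 1.231, -0, 1.82, -0.057], TCP at [0.245, 0.548, 0.231] pointing down, gripper open.
Joint ranges: [-2.87, 2.87], [-0.86, 2.18], [0.17, 2.46], [-1.51, 4.65], [0.06, 2.69], [-2.65, 2.65]. Speed limits (rad/s): [2.57, 2.57, 3.01, 3.14, 3.14, 3.14].

## Interface

Orientations are given as a unit quaternion [w, x, y, z].
In Python, from cell import robot gives the robot as it stands.
- The arm moves only by the tool drive_tool, never from a script. Its argument "commands" is a list of rows, each an object with "translation": the shift along the tool's x, y, z in mm, a list of three; "delta_rot": the turn, a rotation vector about the tool's x, y, z in rad, a list of three; "fingers": the opening, from 0 (shut) to 1 (fully open). A call has 1 to 20 rows; each row is the pose to reach, as a shift and turn from the pose commanded when the call began, along the tool's axes at that moment; what a row does not reach only later rows make up. A row lasts 1/12 s, in which the tool goes at most 41.7 mm and 7.16 degrees, less where a joint would pass 70% of its speed; a pose out of reach is approached as far as the arm can. A call with a gripper value outside its range is refused whole. The fingers move at their own pace and stop on an object; "newtons" is the grip in N (left out, the last holds). Time passes only in rows, so rows that repeat a pose let the fingers close. It gives the time, the measured TCP pose, the force, the opening and the grip force at its end, in the units of the state.
- robot.get_state(): the state, without advancing time (a new reading comes with each control period).
- robot.capture(name): name is "side" or "top" or "wrist"; returns a dict with "image" (384x512x3 uint8, blue, green, red), "fx", "fy", "cx", "cy" (pixels), "k1" (the pictures are not rectified: a ray, as slopes to the right and down, at radius r is drawn at 1 + k1 r^2 times it, then the intrinsics apply), "xyz" and "attitude" of the camera in the world. Camera axes: x right, y down, z forward; pixel columns grow to the right and rows downward; lengths in m; the calibration is good to about 2 mm. A picture is of the moment at which its call begins. There is no depth.
- robot.job_done(): hands the job in; it is judged then, once.
The state is a dict: "t": time; "joint_positions": joint angles; "dq": joint speeds; "joint_torque": joint torques, N m; "tool_pos": TCP position; "tcp_rot": TCP orientation; "ft_force": force on the tool from outside, world axes, zero at the start; "ft_torque": the same for the moment, N m; "width": finger opening in m; "gripper_force": force on a finger pad.
Only numpy, scipy, OpenCV 4.12 (cv2) and the standard library are available. Lean on these libraries where they do the work, as an engineer would, in place of code of your own. Each camera call takes 0.05 s, during which the arm holds its last target. There are 200 camera calls.

## Working session

There is one attempt and no reset: what is moved stays moved. The work goes in short steps, Python scripts to look and compute and a tool call to move; the robot and the scene stay as the last step left them, time stands still between calls to the robot, and variables do not carry over. Pictures are saved under pics/ and viewed, at most 10 in all, crops included, and the job is handed in when it is done.

Besides the shell and the picture viewer there is one more tool, called after "Emit:" by a JSON object that holds its "name" and its "arguments". drive_tool: Moves the arm, as the interface text tells. Its arguments: {"type":"object","properties":{"commands":{"type":"array"},"newtons":{"type":"number"}},"required":["commands"]}

```bash
ls; mkdir -p pics; cat > h.py <<'E'
import numpy as np, cv2
from cell import robot
from scipy.spatial.transform import Rotation as R
def rot(q): return R.from_quat([q[1],q[2],q[3],q[0]]).as_matrix()
def camR(c):
    a=np.array(c["attitude"],float)
    return a if a.shape==(3,3) else rot(a)
def ray(c,u,v):
    p=cv2.undistortPoints(np.array([[[u,v]]],float),np.array([[c["fx"],0,c["cx"]],[0,c["fy"],c["cy"]],[0,0,1.]]),np.array([c["k1"],0,0,0.]))[0,0]
    return np.array(c["xyz"]),camR(c)@np.array([p[0],p[1],1.])
def onz(c,u,v,z):
    o,d=ray(c,u,v); return o+d*(z-o[2])/d[2]
def proj(c,P):
    q=camR(c).T@(np.array(P,float)-c["xyz"]); x,y=q[0]/q[2],q[1]/q[2]; s=1+c["k1"]*(x*x+y*y)
    return c["fx"]*x*s+c["cx"],c["fy"]*y*s+c["cy"]
def totool(p,st=None):
    "world target of TCP -> tool shift in mm"
    st=st or robot.get_state(); return 1000*rot(st["tcp_rot"]).T@(np.array(p)-st["tool_pos"])
E
python3 - <<'E'
from h import *
import pickle
cs={n:robot.capture(n) for n in("side","top","wrist")}
pickle.dump(cs,open("c0.pkl","wb"))
for n,c in cs.items(): print(n,{k:v for k,v in c.items() if k!="image"}); cv2.imwrite(f"pics/{n}0.png",cv2.resize(c["image"],(768,576)) )
print(robot.get_state())
E
```

```text
pics
side {'fx': 365.8747064985204, 'fy': 365.8747064985204, 'cx': 251.65684330060157, 'cy': 194.01214050348577, 'k1': 0.01001407447675104, 'xyz': array([ 0.23343754, -0.69102829,  0.62878056]), 'attitude': array([-0.43794703,  0.87677132, -0.18014694,  0.0837946 ])}
top {'fx': 444.76321281478516, 'fy': 444.76321281478516, 'cx': 260.53846847811354, 'cy': 191.2677785892018, 'k1': 0.008503672616862596, 'xyz': array([ 0.35390609, -0.03346826,  1.46693353]), 'attitude': array([ 0.04125517, -0.70542375,  0.70589269, -0.04889636])}
wrist {'fx': 270.6806089945531, 'fy': 270.6806089945531, 'cx': 250.1157894771909, 'cy': 194.18845050026894, 'k1': -0.04512244757780905, 'xyz': array([0.17211209, 0.5806033 , 0.37260976]), 'attitude': array([0.13472529, 0.82847868, 0.53673779, 0.08593432])}
{'t': 0.15, 'joint_positions': array([ 1.09331344e+00,  9.17044933e-02,  1.23162313e+00,  1.18022486e-05,
        1.81977010e+00, -5.66497276e-02]), 'dq': array([ 0.00042357, -0.00106029, -0.00266705,  0.0006543 ,  0.00029194,
        0.00071045]), 'joint_torque': array([ 1.73807744e-03, -4.59371030e+01, -4.18526673e+01, -8.90294336e-05,
        9.55133757e-03, -1.59380596e-05]), 'tool_pos': array([0.24498854, 0.54747966, 0.23039165]), 'tcp_rot': array([-2.04112997e-04,  2.08865832e-01,  9.77944016e-01, -7.24345169e-04]), 'ft_force': array([-0.00995062,  0.43351296, -0.17617264]), 'ft_torque': array([0.0086225 , 0.00818039, 0.04999239]), 'gripper_force': 0.0, 'width': 0.0857943942876867}
```

View pics/top0.png

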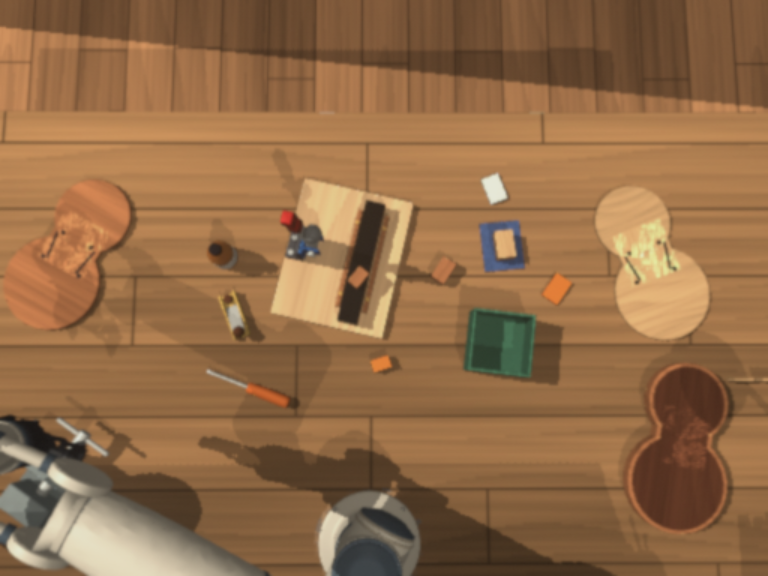

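View pics/side0.png

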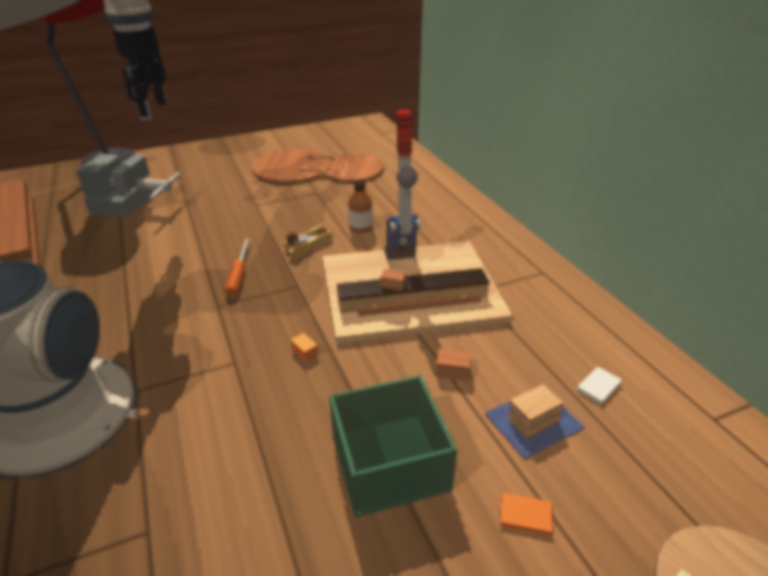

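Top view (768 px scale; robot at the bottom, image up = +x, left = +y). There are three offcut-like things:
- (359,277) on the dark fingerboard: small wooden block, which fits.
- (445,269) on the bench: wooden but larger.
- (382,364): orange, to be left.

There are three block-like things:
- (504,244) on the blue mat: the maple pile, which fits.
- (494,188): white.
- (557,289): orange.

One enlarged crop to confirm, plus measurements.

```bash
python3 - <<'E'
from h import *
import pickle
cs=pickle.load(open("c0.pkl","rb"))
t=cs["top"]["image"]; s=cs["side"]["image"]
a=cv2.resize(t[110:235,175:365],None,fx=4,fy=4,interpolation=3)[:, :400*2]
b=cv2.resize(s[60:235,205:345],None,fx=3.4,fy=3.4,interpolation=3)
cv2.imwrite("pics/cropt.png",a); cv2.imwrite("pics/crops.png",b)
def blob(c,lo,hi,roi):
    x0,y0,x1,y1=roi; h=cv2.cvtColor(c["image"],cv2.COLOR_BGR2HSV)[y0:y1,x0:x1]
    m=cv2.inRange(h,lo,hi); n,l,st,ce=cv2.connectedComponentsWithStats(m)
    i=1+np.argmax(st[1:,4]); cn=cv2.findContours((l==i).astype(np.uint8),0,1)[0][0]+np.array([x0,y0])
    return cn,ce[i]+[x0,y0],st[i]
c=cs["top"]
for nm,lo,hi,roi,z in [("neck",(0,0,0),(179,255,60),(220,128,262,220),.054),("mat",(105,90,40),(125,255,255),(310,140,360,185),.004),("pile",(10,60,150),(25,160,255),(320,145,350,178),.044),("bin",(60,60,20),(95,255,255),(300,195,370,260),.085),
 ("bed",(10,40,170),(30,150,255),(178,115,280,228),.018),("offcut",(5,100,80),(18,220,255),(228,170,248,196),.078)]:
    cn,ce,st=blob(c,lo,hi,roi)
    w=np.array([onz(c,*p,z)[:2] for p in cn[:,0].astype(float)])
    (cx,cy),(W,H),an=cv2.minAreaRect((w*1000).astype(np.float32))
    print(nm,"px",ce.round(1),"centre",round(cx,1),round(cy,1),"size",round(W,1),round(H,1),"ang",round(an,1))
for n,roi in(("top",(180,135,205,160)),("side",(255,70,285,115))):
    cn,ce,st=blob(cs[n],(0,150,60),(6,255,255),roi); print("red",n,ce,st, cv2.minAreaRect(cn))
for n,roi in(("top",(180,140,220,175)),("side",(250,130,285,175))):
    cn,ce,st=blob(cs[n],(100,90,30),(125,255,255),roi); print("blue",n,ce,st)
E
```

```text
neck px [244.5 157.2] centre 640.8 3.8 size 39.9 157.6 ang 76.3
mat px [327.2 167.6] centre 634.8 -289.0 size 99.6 67.3 ang 6.9
pile px [336.2 162.1] centre 632.5 -295.3 size 60.2 40.8 ang 7.4
bin px [333.3 228.9] centre 415.9 -274.2 size 133.3 125.2 ang 82.8
bed px [236.6 135.8] centre 694.1 29.0 size 207.4 281.6 ang 0.1
offcut px [236.7 183.4] centre 560.1 24.1 size 79.9 60.1 ang 0.1
red top [192.88392857 146.79464286] [  7   6  13  13 112] ((193.20001220703125, 146.6000213623047), (14.310833930969238, 9.838699340820312), 26.56505012512207)
red side [269.34328358  85.94776119] [  9   2  11  31 268] ((269.0, 87.0), (30.0, 10.0), 90.0)
blue top [201.56666667 164.86666667] [19 21  8  8 30]
blue side [263.66666667 146.33333333] [13 16  2  2  3]
```

View pics/cropt.png

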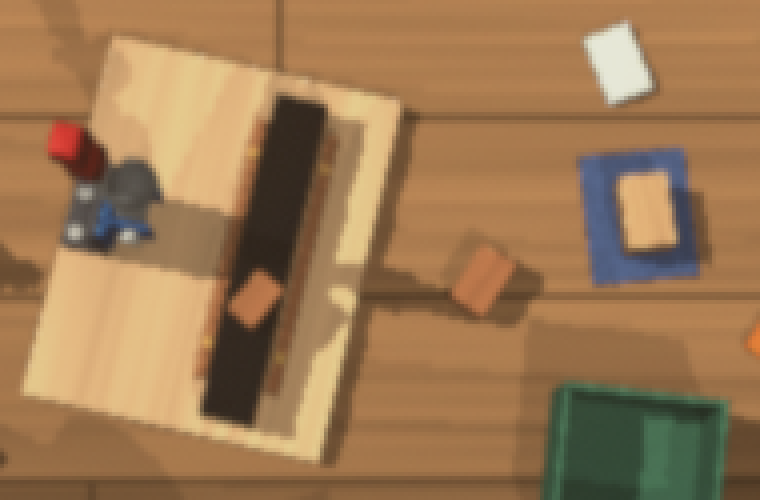

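View pics/crops.png

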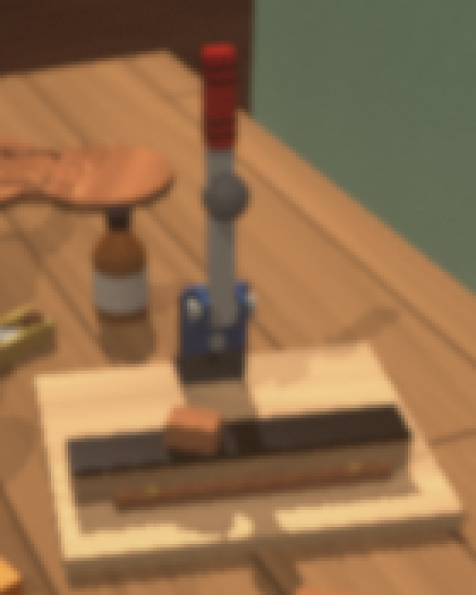

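The crops confirm the small wooden block on the fingerboard: top-crop (255,298), corners about (230,305), (262,268), (281,287), (247,325). The larger look-alike is on the bench at (483,281). The fingerboard corners are at (277,96), (325,107), (254,424) and (203,415), and the pile is on the mat at (648,210). In the side crop the arm runs up from the bracket at (215,340) to the red tip at (219,45).

```bash
python3 - <<'E'
from h import *
import pickle
cs=pickle.load(open("c0.pkl","rb")); c=cs["top"]; s=cs["side"]
T=lambda u,v:(175+(u+.5)/4-.5,110+(v+.5)/4-.5)
S=lambda u,v:(205+(u+.5)/3.4-.5,60+(v+.5)/3.4-.5)
f=lambda L,z:np.array([onz(c,*T(*p),z)[:2]*1000 for p in L])
N=f([(277,96),(325,107),(254,424),(203,415)],.054); print("neck",N.round(0).tolist(),N.mean(0))
ax=(N[0]+N[1]-N[2]-N[3])/2; print("len",np.hypot(*ax),"yaw",np.degrees(np.arctan2(ax[1],ax[0])))
B=f([(110,37),(403,100),(323,463),(22,393)],.018); print("bed",B.round(0).tolist(),B.mean(0),np.hypot(*(B[1]-B[2])),np.degrees(np.arctan2(*(B[1]-B[2])[::-1])),np.degrees(np.arctan2(*(B[0]-B[3])[::-1])))
O=f([(230,305),(262,268),(281,287),(247,325)],.078); print("off",O.round(0).tolist(),O.mean(0)); d=O[1]-O[0]; print(np.hypot(*d),np.degrees(np.arctan2(d[1],d[0])))
def tri(a,b):
    o1,d1=ray(c,*a); o2,d2=ray(s,*b)
    A=np.stack([d1,-d2],1); k=np.linalg.lstsq(A,o2-o1,rcond=None)[0]
    p,q=o1+d1*k[0],o2+d2*k[1]; return (p+q)/2*1000,np.linalg.norm(p-q)*1000
print("tip",tri(T(65,142),S(219,47)))   # tip end face centre
print("side check pile/bin/mat"); 
for p in [(336.2,162.1)]: print(proj(s,onz(c,*p,.044)))
E
```

```text
neck [[724.0, 5.0], [715.0, -34.0], [457.0, 22.0], [464.0, 63.0]] [590.23421499  14.15792342]
len 265.33019993808284 yaw -12.443943896182967
bed [[784.0, 146.0], [731.0, -99.0], [428.0, -32.0], [485.0, 213.0]] [606.94352285  56.91212494] 309.84066287148886 -12.442394234643146 -12.646312386777215
off [[549.0, 41.0], [579.0, 16.0], [564.0, 1.0], [533.0, 27.0]] [556.20388314  21.2256737 ]
38.728318275085506 -40.33257613360064
tip (array([625.66849132, 137.15991612, 315.95976162]), np.float64(2.8415502776151964))
side check pile/bin/mat
(np.float64(356.82947741107364), np.float64(266.7463645265349))
```

Bed origin ≈ (597,13) mm with yaw −12.5°; the neck length (265), bed length (310) and offcut length (39) match the given sizes. The pin height comes out at about 111 mm, to be refined. Next I move above the offcut.

Emit:
{"name": "drive_tool", "arguments": {"commands": [{"translation": [-499,-354,30],"delta_rot": [0,0,0.278],"fingers": 1},{"translation": [-499,-354,30],"delta_rot": [0,0,0.278],"fingers": 1},{"translation": [-499,-354,30],"delta_rot": [0,0,0.278],"fingers": 1},{"translation": [-499,-354,30],"delta_rot": [0,0,0.278],"fingers": 1},{"translation": [-499,-354,30],"delta_rot": [0,0,0.278],"fingers": 1},{"translation": [-499,-354,30],"delta_rot": [0,0,0.278],"fingers": 1},{"translation": [-499,-354,30],"delta_rot": [0,0,0.278],"fingers": 1},{"translation": [-499,-354,30],"delta_rot": [0,0,0.278],"fingers": 1},{"translation": [-499,-354,30],"delta_rot": [0,0,0.278],"fingers": 1},{"translation": [-499,-354,30],"delta_rot": [0,0,0.278],"fingers": 1},{"translation": [-499,-354,30],"delta_rot": [0,0,0.278],"fingers": 1},{"translation": [-499,-354,30],"delta_rot": [0,0,0.278],"fingers": 1},{"translation": [-499,-354,30],"delta_rot": [0,0,0.278],"fingers": 1},{"translation": [-499,-354,30],"delta_rot": [0,0,0.278],"fingers": 1},{"translation": [-499,-354,30],"delta_rot": [0,0,0.278],"fingers": 1},{"translation": [-499,-354,30],"delta_rot": [0,0,0.278],"fingers": 1},{"translation": [-499,-354,30],"delta_rot": [0,0,0.278],"fingers": 1},{"translation": [-499,-354,30],"delta_rot": [0,0,0.278],"fingers": 1},{"translation": [-499,-354,30],"delta_rot": [0,0,0.278],"fingers": 1},{"translation": [-499,-354,30],"delta_rot": [0,0,0.278],"fingers": 1}]}}

```text
t: 1.82
tool_pos: [0.5556, 0.022, 0.2016]
tcp_rot: [0.0, 0.341, 0.94, 0.0]
ft_force: [-0.1, 0.6, -0.2]
width: 0.0852
gripper_force: 0.0
```

```bash
python3 - <<'E'
from h import *
import pickle
c=robot.capture("wrist"); st=robot.get_state(); pickle.dump((c,st),open("w1.pkl","wb"))
print(st["t"],st["tool_pos"],rot(st["tcp_rot"]).round(3).tolist(),st["ft_force"],c["xyz"])
im=cv2.resize(c["image"],(768,576),interpolation=3); cv2.imwrite("pics/w1.png",im)
print("expected offcut px",proj(c,(.556,.021,.078)),"pin",proj(c,(.619,.110,.111)))
E
```

```text
1.8667 [0.55565651 0.02190624 0.20168418] [[-0.767, 0.642, 0.001], [0.642, 0.767, 0.0], [-0.0, 0.0, -1.0]] [0.65273482 0.35308576 0.12902763] [0.49439506 0.07374134 0.34397051]
expected offcut px (np.float64(249.23321233791762), np.float64(187.2922064179276)) pin (np.float64(368.68617183692754), np.float64(188.58010943903076))
```

View pics/w1.png

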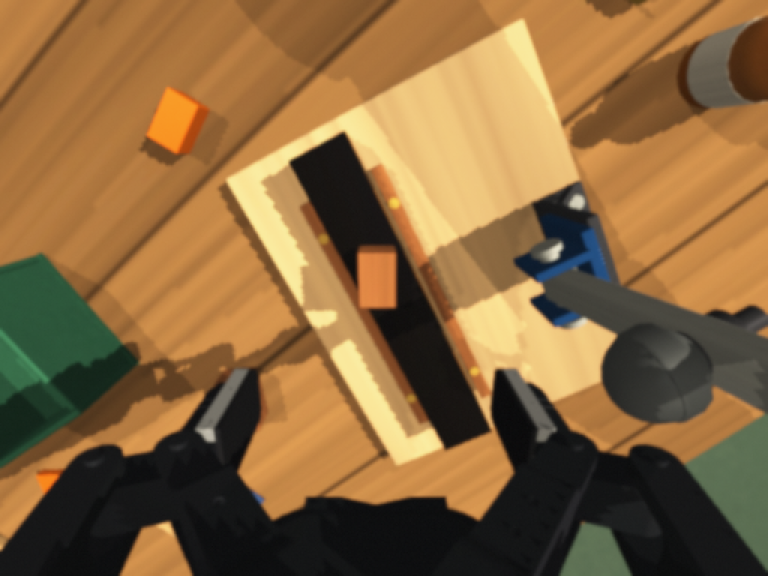

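The offcut is at (377,280), aligned with image vertical as predicted. The press pin heads are at about (547,251) and (572,320). Next I compute the offcut centre and the pin height.

```bash
python3 - <<'E'
from h import *
import pickle
c,st=pickle.load(open("w1.pkl","rb")); cs=pickle.load(open("c0.pkl","rb"))
D=lambda u,v:((u+.5)/1.5-.5,(v+.5)/1.5-.5)
p=onz(c,*D(377,278),.078); print("off",p, "shift",totool([*p[:2],.05],st))
N=np.array([onz(c,*D(*q),.054)[:2]*1000 for q in [(291,160),(345,132),(491,430),(445,447)]]);print("neck",N.round(0).tolist(),N.mean(0))
B=np.array([onz(c,*D(*q),.018)[:2]*1000 for q in [(226,180),(524,20),(400,465)]]);print("bed",B.round(0).tolist())
ex=np.array([.976,-.2165,0])
for z in(.1,.106,.111,.116,.122):
    P=np.array([.619,.110,z]); print(z,[tuple(1.5*np.array(proj(c,P+k*ex)).round(1)) for k in(-.03,0,.03)],"side",np.array(proj(cs["side"],P)).round(1))
o1,d1=ray(c,*D(559,286)); 
h=np.cross(ex,[0,0,1]) # plane bed y=100
print("pin in plane y=.1:",o1+d1*((np.array([.619,.11,0])-o1)@h)/(d1@h))
E
```

```text
off [0.55552979 0.0239813  0.078     ] shift [  1.4848438    1.43626052 151.68435408]
neck [[459.0, 28.0], [469.0, 69.0], [728.0, 7.0], [717.0, -33.0]] [593.13425914  17.701141  ]
bed [[432.0, -26.0], [490.0, 215.0], [733.0, -94.0]]
0.1 [(np.float64(529.2), np.float64(235.79999999999998)), (np.float64(545.8499999999999), np.float64(277.65)), (np.float64(561.3), np.float64(316.79999999999995))] side [269.1 153.7]
0.106 [(np.float64(532.8), np.float64(237.75)), (np.float64(549.75), np.float64(280.5)), (np.float64(565.3499999999999), np.float64(320.25))] side [269.2 151.8]
0.111 [(np.float64(535.95), np.float64(239.39999999999998)), (np.float64(553.05), np.float64(282.9)), (np.float64(568.8), np.float64(323.4))] side [269.2 150.3]
0.116 [(np.float64(539.0999999999999), np.float64(241.04999999999998)), (np.float64(556.5), np.float64(285.29999999999995)), (np.float64(572.4000000000001), np.float64(326.54999999999995))] side [269.2 148.7]
0.122 [(np.float64(543.3), np.float64(243.14999999999998)), (np.float64(560.8499999999999), np.float64(288.45000000000005)), (np.float64(576.9000000000001), np.float64(330.45000000000005))] side [269.3 146.8]
pin in plane y=.1: [0.61784469 0.11025628 0.12006041]
```

Emit:
{"name": "drive_tool", "arguments": {"commands": [{"translation": [0,1,40],"delta_rot": [0,0,0],"fingers": 1},{"translation": [0,1,80],"delta_rot": [0,0,0],"fingers": 1},{"translation": [0,1,115],"delta_rot": [0,0,0],"fingers": 1},{"translation": [0,1,135],"delta_rot": [0,0,0],"fingers": 0.8},{"translation": [0,1,145],"delta_rot": [0,0,0],"fingers": 0.7},{"translation": [0,1,150],"delta_rot": [0,0,0],"fingers": 0.6},{"translation": [0,1,150],"delta_rot": [0,0,0],"fingers": 0.6}], "newtons": 30}}

```text
t: 2.45
tool_pos: [0.5572, 0.0226, 0.0523]
tcp_rot: [0.001, 0.342, 0.94, 0.001]
ft_force: [0.8, -0.4, 1.4]
width: 0.0513
gripper_force: 0.0
```

Emit:
{"name": "drive_tool", "arguments": {"commands": [{"translation": [0,1,1],"delta_rot": [0,0,0],"fingers": 0},{"translation": [0,1,1],"delta_rot": [0,0,0],"fingers": 0},{"translation": [0,1,1],"delta_rot": [0,0,0],"fingers": 0},{"translation": [0,1,1],"delta_rot": [0,0,0],"fingers": 0},{"translation": [0,1,1],"delta_rot": [0,0,0],"fingers": 0},{"translation": [0,1,1],"delta_rot": [0,0,0],"fingers": 0}], "newtons": 30}}

```text
t: 2.95
tool_pos: [0.559, 0.0218, 0.0539]
tcp_rot: [0.003, 0.342, 0.94, 0.0]
ft_force: [-2.1, -0.9, 7.8]
width: 0.0257
gripper_force: 32.6
```

Emit:
{"name": "drive_tool", "arguments": {"commands": [{"translation": [0,0,-20],"delta_rot": [0,0,0],"fingers": 0},{"translation": [0,0,-60],"delta_rot": [0,0,0],"fingers": 0},{"translation": [-5,-20,-95],"delta_rot": [0,0,0],"fingers": 0},{"translation": [-15,-60,-110],"delta_rot": [0,0,0],"fingers": 0},{"translation": [-26,-100,-110],"delta_rot": [0,0,0],"fingers": 0},{"translation": [-37,-140,-110],"delta_rot": [0,0,0],"fingers": 0},{"translation": [-47,-180,-110],"delta_rot": [0,0,0],"fingers": 0},{"translation": [-57,-220,-110],"delta_rot": [0,0,0],"fingers": 0},{"translation": [-67,-260,-110],"delta_rot": [0,0,0],"fingers": 0},{"translation": [-78,-300,-110],"delta_rot": [0,0,0],"fingers": 0},{"translation": [-83,-318,-110],"delta_rot": [0,0,0],"fingers": 0},{"translation": [-83,-318,-90],"delta_rot": [0,0,0],"fingers": 0},{"translation": [-83,-318,-55],"delta_rot": [0,0,0],"fingers": 0},{"translation": [-83,-318,-25],"delta_rot": [0,0,0],"fingers": 0},{"translation": [-83,-318,-25],"delta_rot": [0,0,0],"fingers": 0},{"translation": [-83,-318,-25],"delta_rot": [0,0,0],"fingers": 0.55},{"translation": [-83,-318,-25],"delta_rot": [0,0,0],"fingers": 0.55},{"translation": [-83,-318,-25],"delta_rot": [0,0,0],"fingers": 0.55}]}}

```text
t: 4.45
tool_pos: [0.4177, -0.2755, 0.0787]
tcp_rot: [0.002, 0.342, 0.94, -0.001]
ft_force: [-0.6, -0.5, 0.2]
width: 0.0472
gripper_force: 0.0
```

Emit:
{"name": "drive_tool", "arguments": {"commands": [{"translation": [0,0,-40],"delta_rot": [0,0,0],"fingers": 0.55},{"translation": [0,0,-80],"delta_rot": [0,0,0],"fingers": 0.55},{"translation": [-30,20,-110],"delta_rot": [0,0,-0.1],"fingers": 0.7},{"translation": [-60,41,-121],"delta_rot": [0,0,-0.22],"fingers": 0.8},{"translation": [-90,62,-121],"delta_rot": [0,0,-0.34],"fingers": 0.8},{"translation": [-120,82,-121],"delta_rot": [0,0,-0.46],"fingers": 0.8},{"translation": [-150,103,-121],"delta_rot": [0,0,-0.58],"fingers": 0.8},{"translation": [-177,122,-121],"delta_rot": [0,0,-0.7],"fingers": 0.8},{"translation": [-177,122,-121],"delta_rot": [0,0,-0.827],"fingers": 0.8},{"translation": [-177,122,-121],"delta_rot": [0,0,-0.827],"fingers": 0.8},{"translation": [-177,122,-121],"delta_rot": [0,0,-0.827],"fingers": 0.8},{"translation": [-177,122,-121],"delta_rot": [0,0,-0.827],"fingers": 0.8}]}}

```text
t: 5.45
tool_pos: [0.6301, -0.2953, 0.1989]
tcp_rot: [0.001, -0.062, 0.998, -0.001]
ft_force: [0.1, 0.4, 0.6]
width: 0.0685
gripper_force: 0.0
```

```bash
python3 - <<'E'
from h import *
import pickle
from scipy.optimize import least_squares
cs=pickle.load(open("c0.pkl","rb"))
w,s=robot.capture("wrist"),robot.capture("side"); st=robot.get_state(); pickle.dump((w,s,st),open("w2.pkl","wb"))
print(st["t"],st["tool_pos"],rot(st["tcp_rot"]).round(3).tolist())
im=np.full((576,800,3),0,np.uint8); im[:384,:512]=w["image"]; im[384:,:]=0
im[384:576,0:300]=cv2.resize(s["image"][240:340,160:316],(300,192)); im[0:384,512:]=cv2.resize(s["image"][60:180,220:310],(288,384),interpolation=3)
cv2.imwrite("pics/w2.png",im)
# pin height + angle from arm marks
ex=np.array([.976,-.2165,0]);ey=np.array([.2165,.976,0]);ez=np.array([0,0,1.])
S=lambda u,v:(205+(u+.5)/3.4-.5,60+(v+.5)/3.4-.5); T=lambda u,v:(175+(u+.5)/4-.5,110+(v+.5)/4-.5)
for O in [(.5975,.0125,0),(.599,.0145,0)]:
    def res(p):
        h,a=p; piv=np.array(O)+.1*ey+h*ez; d=-np.cos(a)*ey+np.sin(a)*ez; n=np.cos(a)*ez+np.sin(a)*ey
        sd=cs["side"]; r=[]
        r.append(proj(sd,piv+.207*d)[1]-S(219,47)[1])
        r.append(proj(sd,piv+.133*d-.011*n)[1]-S(219,148)[1])
        q=proj(cs["top"],piv+.207*d); r+=[q[0]-T(66,141)[0],q[1]-T(66,141)[1]]
        return r
    f=least_squares(res,[.111,1.7]); print(O,f.x,f.fun.round(2))
E
```

```text
5.55 [ 0.62973249 -0.29532711  0.19880803] [[-0.992, -0.125, 0.003], [-0.125, 0.992, -0.002], [-0.003, -0.002, -1.0]]
(0.5975, 0.0125, 0) [0.11211801 1.70339511] [-0.36  0.42  0.   -0.15]
(0.599, 0.0145, 0) [0.11156394 1.69299531] [-0.3   0.43  0.06 -0.51]
```

View pics/w2.png

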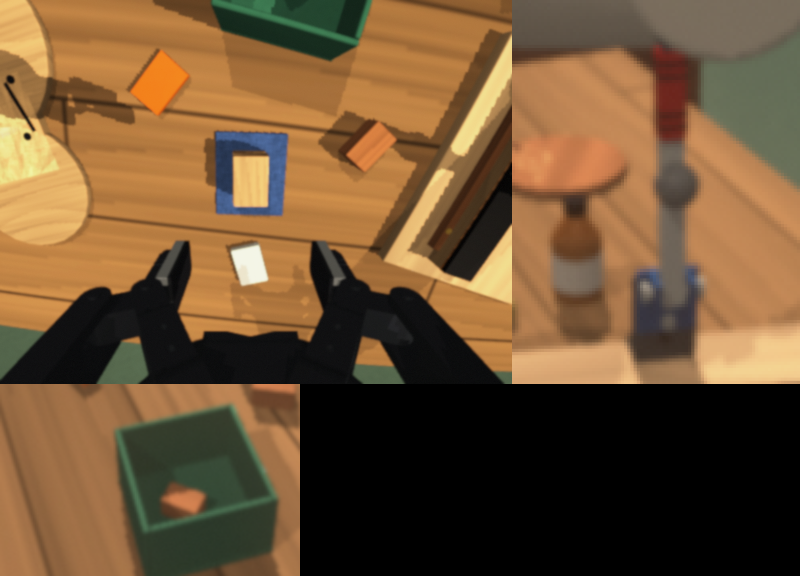

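Offcut lies in the bin at (183,500). The pin heads in the side view at raw row ~149.5 give a pin height of ~113 mm, and the arm fit gives 112, so **2 blocks** (stack top 74 mm against foot 73 mm). The pile top in the wrist view has corners (232,155), (269,153), (270,208), (233,209), so the tool is well aligned.

```bash
python3 - <<'E'
from h import *
import pickle
c,s,st=pickle.load(open("w2.pkl","rb"))
h=cv2.cvtColor(c["image"],cv2.COLOR_BGR2HSV)[140:225,215:285]; print(h[40,35])
m=cv2.inRange(h,(8,40,130),(25,200,255)); cn=max(cv2.findContours(m,0,1)[0],key=cv2.contourArea)+np.array([215,140])
print(cv2.boundingRect(cn))
P=np.array([onz(c,*p,.044)[:2]*1000 for p in [(232,155),(269,153),(270,208),(233,209)]]); print(P.round(0).tolist(),P.mean(0))
W=np.array([onz(c,*p,.044)[:2]*1000 for p in cn[:,0].astype(float)]).astype(np.float32); print(cv2.minAreaRect(W))
print(totool([*P.mean(0)/1000,.037],st))
E
```

```text
[ 19 131 241]
(233, 155, 36, 52)
[[606.0, -319.0], [599.0, -279.0], [663.0, -268.0], [670.0, -311.0]] [ 634.61898233 -294.51388461]
((633.7030639648438, -295.3548278808594), (60.30791091918945, 40.654876708984375), 7.1106648445129395)
[ -4.5275488    0.51871106 161.81968613]
```

Emit:
{"name": "drive_tool", "arguments": {"commands": [{"translation": [-3,0,40],"delta_rot": [0,0,0],"fingers": 0.8},{"translation": [-3,0,80],"delta_rot": [0,0,0],"fingers": 0.8},{"translation": [-3,0,120],"delta_rot": [0,0,0],"fingers": 0.75},{"translation": [-3,0,145],"delta_rot": [0,0,0],"fingers": 0.7},{"translation": [-3,0,158],"delta_rot": [0,0,0],"fingers": 0.65},{"translation": [-3,0,163],"delta_rot": [0,0,0],"fingers": 0.6},{"translation": [-3,0,163],"delta_rot": [0,0,0],"fingers": 0.6},{"translation": [-3,0,163],"delta_rot": [0,0,0],"fingers": 0.6}], "newtons": 30}}

```text
t: 6.22
tool_pos: [0.6342, -0.2954, 0.0364]
tcp_rot: [0.002, -0.064, 0.998, -0.001]
ft_force: [-0.4, -0.9, 0.6]
width: 0.0516
gripper_force: 0.0
```

Emit:
{"name": "drive_tool", "arguments": {"commands": [{"translation": [0,0,0],"delta_rot": [0,0,0],"fingers": 0.3},{"translation": [0,0,0],"delta_rot": [0,0,0],"fingers": 0.3},{"translation": [0,0,0],"delta_rot": [0,0,0],"fingers": 0.3},{"translation": [0,0,0],"delta_rot": [0,0,0],"fingers": 0.3},{"translation": [0,0,-4],"delta_rot": [0,0,0],"fingers": 0.3},{"translation": [0,0,-14],"delta_rot": [0,0,0],"fingers": 0.3},{"translation": [0,0,-40],"delta_rot": [0,0,0],"fingers": 0.3},{"translation": [0,0,-80],"delta_rot": [0,0,0],"fingers": 0.3}], "newtons": 30}}

```text
t: 6.88
tool_pos: [0.631, -0.2935, 0.1092]
tcp_rot: [-0.004, -0.064, 0.998, 0.002]
ft_force: [0.9, -0.5, -0.6]
width: 0.0389
gripper_force: 30.4
```

```bash
python3 - <<'E'
from h import *
import pickle
w,s=robot.capture("wrist"),robot.capture("side"); st=robot.get_state(); pickle.dump((w,s,st),open("w3.pkl","wb"))
print(st["width"],st["gripper_force"],totool([.599,.0145,.16],st))
im=np.full((384,800,3),0,np.uint8); im[:,:512]=w["image"]; im[:288,512:]=cv2.resize(s["image"][210:318,300:408],(288,288),interpolation=3)
cv2.imwrite("pics/w3.png",im)
E
```

```text
0.038705129392431085 30.37342607975006 [ -3.32560781 312.5527829  -38.98515834]
```

View pics/w3.png

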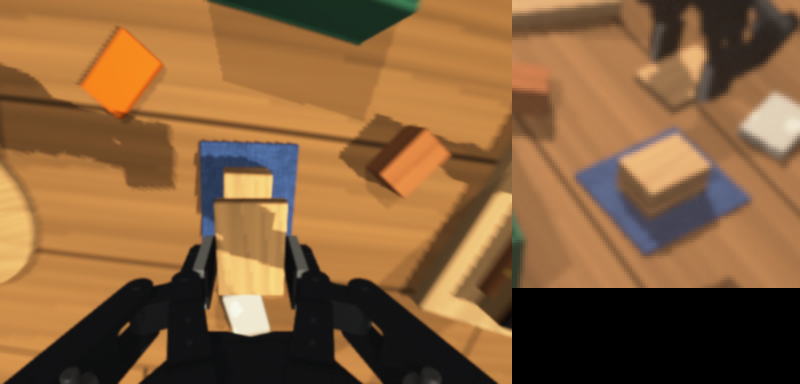

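Held: one block, flat at (215–290, 200–297); three remain stacked on the mat. I carry it to above the press point.

Emit:
{"name": "drive_tool", "arguments": {"commands": [{"translation": [0,30,0],"delta_rot": [0,0,0],"fingers": 0.3},{"translation": [0,65,0],"delta_rot": [0,0,0.05],"fingers": 0.3},{"translation": [-1,100,0],"delta_rot": [0,0,0.1],"fingers": 0.3},{"translation": [-1,135,0],"delta_rot": [0,0,0.15],"fingers": 0.3},{"translation": [-2,170,0],"delta_rot": [0,0,0.2],"fingers": 0.3},{"translation": [-2,205,0],"delta_rot": [0,0,0.25],"fingers": 0.3},{"translation": [-3,240,0],"delta_rot": [0,0,0.3],"fingers": 0.3},{"translation": [-3,270,0],"delta_rot": [0,0,0.347],"fingers": 0.3},{"translation": [-3,295,0],"delta_rot": [0,0,0.347],"fingers": 0.3},{"translation": [-3,308,0],"delta_rot": [0,0,0.347],"fingers": 0.3},{"translation": [-3,312,0],"delta_rot": [0,0,0.347],"fingers": 0.3},{"translation": [-3,312,0],"delta_rot": [0,0,0.347],"fingers": 0.3},{"translation": [-3,312,0],"delta_rot": [0,0,0.347],"fingers": 0.3}]}}

```text
t: 8.07
tool_pos: [0.5966, 0.014, 0.1136]
tcp_rot: [0.0, 0.109, 0.994, -0.0]
ft_force: [0.4, -0.0, -0.7]
width: 0.039
gripper_force: 30.4
```

```bash
python3 - <<'E'
from h import *
import pickle
w,s=robot.capture("wrist"),robot.capture("side"); st=robot.get_state(); pickle.dump((w,s,st),open("w4.pkl","wb"))
print(st["t"],st["tool_pos"],rot(st["tcp_rot"]).round(3).tolist(),st["width"])
print(totool([.599,.0145,.057],st))
im=np.full((384,800,3),0,np.uint8); im[:,:512]=w["image"]; im[:345,512:]=cv2.resize(s["image"][60:210,205:330],(288,345),interpolation=3)
cv2.imwrite("pics/w4.png",im)
E
```

```text
8.1667 [0.59649785 0.01360735 0.11325414] [[-0.976, 0.219, -0.0], [0.219, 0.976, -0.001], [-0.0, -0.001, -1.0]] 0.03889095464760873
[-2.24330296  1.44796245 56.25350992]
```

View pics/w4.png

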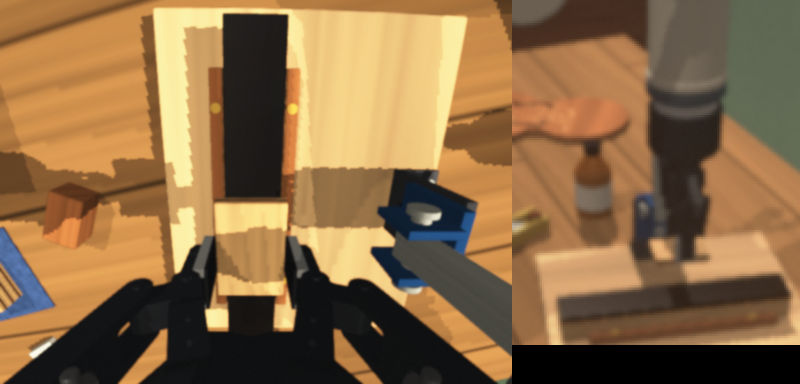

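Block (215–290, 203–296) and fingerboard (columns 223–288) are both visible, with the pin heads at (423,213) and (413,289). From these I work out the alignment within the same picture.

```bash
python3 - <<'E'
from h import *
import pickle
c,s,st=pickle.load(open("w4.pkl","rb")); Rt=rot(st["tcp_rot"])
f=lambda u,v,z:(1000*Rt.T@(onz(c,u,v,z)-st["tool_pos"])).round(1)[:2]
print("block",np.mean([f(*p,.120) for p in[(215,203),(287,202),(290,296),(215,295)]],0))
print("neck far corners",f(223,14,.054),f(288,15,.054),"near",f(222,198,.054),f(287,198,.054))
print("pin",f(418,251,.113),f(423,213,.113),f(413,289,.113))
print("bed corners",f(154,9,.018),f(466,16,.018))
E
```

```text
block [0.025 1.35 ]
neck far corners [137.3 -17.5] [136.7  25.1] near [  9.7 -21.9] [ 9.8 29.5]
pin [ -3.9 102.9] [ 21.1 100.7] [-31.9 105.6]
bed corners [151.6 -74. ] [150.2 171.7]
```

Emit:
{"name": "drive_tool", "arguments": {"commands": [{"translation": [-4,2.5,15],"delta_rot": [0,0,0],"fingers": 0.3},{"translation": [-4,2.5,35],"delta_rot": [0,0,0],"fingers": 0.3},{"translation": [-4,2.5,47],"delta_rot": [0,0,0],"fingers": 0.3},{"translation": [-4,2.5,53],"delta_rot": [0,0,0],"fingers": 0.3},{"translation": [-4,2.5,55],"delta_rot": [0,0,0],"fingers": 0.3},{"translation": [-4,2.5,56],"delta_rot": [0,0,0],"fingers": 0.3},{"translation": [-4,2.5,56],"delta_rot": [0,0,0],"fingers": 0.3}]}}

```text
t: 8.75
tool_pos: [0.601, 0.0164, 0.0576]
tcp_rot: [0.0, 0.109, 0.994, 0.0]
ft_force: [-0.2, 0.9, -0.3]
width: 0.0388
gripper_force: 30.4
```

Emit:
{"name": "drive_tool", "arguments": {"commands": [{"translation": [0,0,1],"delta_rot": [0,0,0],"fingers": 0.3},{"translation": [0,0,1],"delta_rot": [0,0,0],"fingers": 0.3},{"translation": [0,0,1],"delta_rot": [0,0,0],"fingers": 0.6},{"translation": [0,0,1],"delta_rot": [0,0,0],"fingers": 0.6},{"translation": [0,0,1],"delta_rot": [0,0,0],"fingers": 0.6},{"translation": [0,0,-20],"delta_rot": [0,0,0],"fingers": 0.6},{"translation": [0,0,-60],"delta_rot": [0,0,0],"fingers": 0.6},{"translation": [0,-20,-65],"delta_rot": [0,0,0],"fingers": 0.6},{"translation": [0,-20,-65],"delta_rot": [0,0,0],"fingers": 0.6}]}}

```text
t: 9.5
tool_pos: [0.598, -0.0048, 0.1268]
tcp_rot: [0.004, 0.11, 0.994, -0.001]
ft_force: [-0.3, -1.3, -0.8]
width: 0.0513
gripper_force: 0.0
```

```bash
python3 - <<'E'
from h import *
import pickle
w=robot.capture("wrist"); st=robot.get_state(); pickle.dump((w,st),open("w5.pkl","wb"))
print(st["t"],st["tool_pos"],rot(st["tcp_rot"]).round(3).tolist())
print("to pile",totool([.6335,-.295,.12],st))
h=cv2.cvtColor(w["image"],cv2.COLOR_BGR2HSV)[150:384,180:360]
m=cv2.inRange(h,(10,40,110),(28,200,255))
cv2.imwrite("pics/w5.png",cv2.resize(w["image"][:,100:400],(600,600*384//300))[:600])
E
```

```text
9.55 [ 0.59719854 -0.00369402  0.12431324] [[-0.976, 0.218, 0.004], [0.218, 0.976, -0.0], [-0.004, 0.0, -1.0]]
to pile [ -99.02615232 -276.34843691    4.57578368]
```

View pics/w5.png

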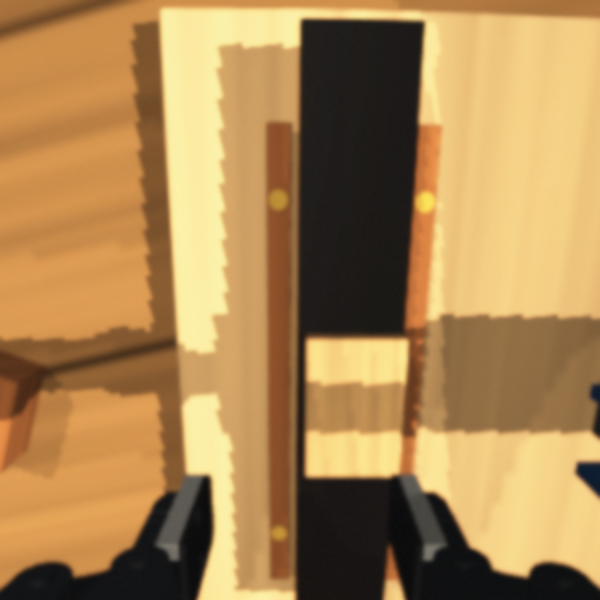

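The first block lies flat on the fingerboard, at (305–408, 337–478) in the crop, centred in the press's shadow. I now fetch the second.

Emit:
{"name": "drive_tool", "arguments": {"commands": [{"translation": [-12,-35,0],"delta_rot": [0,0,-0.05],"fingers": 0.7},{"translation": [-24,-70,0],"delta_rot": [0,0,-0.1],"fingers": 0.7},{"translation": [-38,-106,0],"delta_rot": [0,0,-0.15],"fingers": 0.7},{"translation": [-51,-142,0],"delta_rot": [0,0,-0.2],"fingers": 0.7},{"translation": [-64,-178,0],"delta_rot": [0,0,-0.25],"fingers": 0.7},{"translation": [-77,-214,0],"delta_rot": [0,0,-0.3],"fingers": 0.7},{"translation": [-90,-250,0],"delta_rot": [0,0,-0.347],"fingers": 0.65},{"translation": [-97,-270,0],"delta_rot": [0,0,-0.347],"fingers": 0.65},{"translation": [-99,-276,10],"delta_rot": [0,0,-0.347],"fingers": 0.65},{"translation": [-99,-276,35],"delta_rot": [0,0,-0.347],"fingers": 0.65},{"translation": [-99,-276,60],"delta_rot": [0,0,-0.347],"fingers": 0.65},{"translation": [-99,-276,60],"delta_rot": [0,0,-0.347],"fingers": 0.65},{"translation": [-99,-276,60],"delta_rot": [0,0,-0.347],"fingers": 0.65}]}}

```text
t: 10.63
tool_pos: [0.6316, -0.2916, 0.0584]
tcp_rot: [-0.003, -0.064, 0.998, 0.002]
ft_force: [0.7, 0.0, 0.9]
width: 0.0555
gripper_force: 0.0
```

```bash
python3 - <<'E'
from h import *
c=robot.capture("wrist"); st=robot.get_state(); Rt=rot(st["tcp_rot"])
print(st["t"],st["tool_pos"],Rt.round(3).tolist(),totool([.6335,-.295,.0264],st))
h=cv2.cvtColor(c["image"],cv2.COLOR_BGR2HSV)
m=cv2.inRange(h,(8,40,130),(25,200,255)); m[:, :190]=0; m[:,310:]=0; m[:160]=0
cn=max(cv2.findContours(m,0,1)[0],key=cv2.contourArea); print(cv2.boundingRect(cn))
W=np.array([1000*onz(c,*p,.034)[:2] for p in cn[:,0].astype(float)]).astype(np.float32); print(cv2.minAreaRect(W))
E
```

```text
10.6833 [ 0.63284872 -0.29235142  0.06131565] [[-0.992, -0.129, -0.002], [-0.129, 0.992, 0.002], [0.002, 0.002, -1.0]] [-0.36915781 -2.77156999 34.91022328]
(214, 189, 62, 82)
((634.2075805664062, -296.10101318359375), (60.84947967529297, 40.25565719604492), 4.888760566711426)
```

Emit:
{"name": "drive_tool", "arguments": {"commands": [{"translation": [-1,-3,15],"delta_rot": [0,0,0],"fingers": 0.65},{"translation": [-1,-3,28],"delta_rot": [0,0,0],"fingers": 0.65},{"translation": [-1,-3,34],"delta_rot": [0,0,0],"fingers": 0.6},{"translation": [-1,-3,34.5],"delta_rot": [0,0,0],"fingers": 0.6},{"translation": [-1,-3,34.5],"delta_rot": [0,0,0],"fingers": 0.6},{"translation": [-1,-3,34.5],"delta_rot": [0,0,0],"fingers": 0.6}]}}

```text
t: 11.18
tool_pos: [0.6347, -0.2966, 0.0282]
tcp_rot: [0.0, -0.064, 0.998, -0.0]
ft_force: [-0.5, 0.1, -0.2]
width: 0.0511
gripper_force: 0.0
```

Emit:
{"name": "drive_tool", "arguments": {"commands": [{"translation": [0,1,1.5],"delta_rot": [0,0,0],"fingers": 0.6},{"translation": [0,1,1.5],"delta_rot": [0,0,0],"fingers": 0.6},{"translation": [0,1,1.5],"delta_rot": [0,0,0],"fingers": 0.3},{"translation": [0,1,1.5],"delta_rot": [0,0,0],"fingers": 0.3},{"translation": [0,1,1.5],"delta_rot": [0,0,0],"fingers": 0.3},{"translation": [0,1,1.5],"delta_rot": [0,0,0],"fingers": 0.3}]}}

```text
t: 11.68
tool_pos: [0.6347, -0.2957, 0.0271]
tcp_rot: [0.001, -0.064, 0.998, -0.0]
ft_force: [0.1, 0.1, 2.6]
width: 0.0388
gripper_force: 30.2
```

Emit:
{"name": "drive_tool", "arguments": {"commands": [{"translation": [0,0,-4],"delta_rot": [0,0,0],"fingers": 0.3},{"translation": [0,0,-14],"delta_rot": [0,0,0],"fingers": 0.3},{"translation": [0,0,-40],"delta_rot": [0,0,0],"fingers": 0.3},{"translation": [0,0,-80],"delta_rot": [0,0,0],"fingers": 0.3},{"translation": [0,0,-92],"delta_rot": [0,0,0],"fingers": 0.3},{"translation": [0,0,-92],"delta_rot": [0,0,0],"fingers": 0.3}]}}

```text
t: 12.18
tool_pos: [0.6366, -0.2968, 0.126]
tcp_rot: [0.005, -0.064, 0.998, -0.003]
ft_force: [0.5, -0.7, 0.6]
width: 0.0389
gripper_force: 30.0
```

```bash
python3 - <<'E'
from h import *
w,s=robot.capture("wrist"),robot.capture("side"); st=robot.get_state()
print(st["t"],st["tool_pos"],rot(st["tcp_rot"]).round(3).tolist(),st["width"],totool([.601,.0164,.115],st))
im=np.full((384,800,3),0,np.uint8); im[:,:512]=w["image"]; im[:288,512:]=cv2.resize(s["image"][210:318,300:408],(288,288),interpolation=3)
cv2.imwrite("pics/w6.png",im)
E
```

```text
12.2833 [ 0.63482691 -0.29585809  0.11978324] [[-0.992, -0.128, 0.002], [-0.128, 0.992, -0.001], [-0.002, -0.001, -1.0]] 0.03915476938905042 [ -6.3529151  314.02710136   4.34427343]
```

View pics/w6.png

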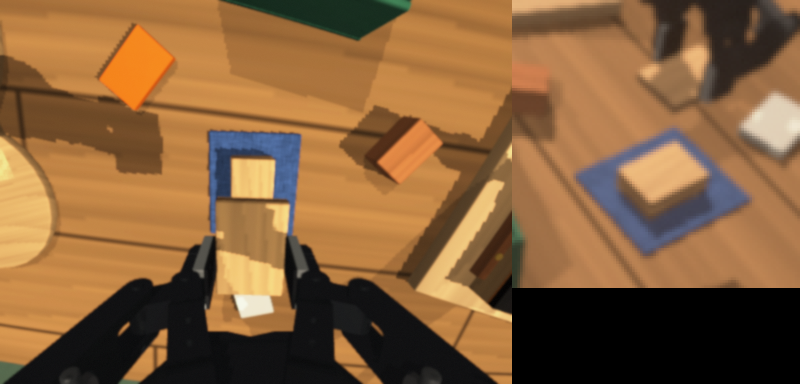

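The second block is held flat, and two remain aligned on the mat. I carry it over.

Emit:
{"name": "drive_tool", "arguments": {"commands": [{"translation": [0,30,0],"delta_rot": [0,0,0],"fingers": 0.3},{"translation": [-1,65,0],"delta_rot": [0,0,0.05],"fingers": 0.3},{"translation": [-2,100,0],"delta_rot": [0,0,0.1],"fingers": 0.3},{"translation": [-3,135,0],"delta_rot": [0,0,0.15],"fingers": 0.3},{"translation": [-4,170,0],"delta_rot": [0,0,0.2],"fingers": 0.3},{"translation": [-4,205,0],"delta_rot": [0,0,0.25],"fingers": 0.3},{"translation": [-5,240,0],"delta_rot": [0,0,0.3],"fingers": 0.3},{"translation": [-6,270,0],"delta_rot": [0,0,0.347],"fingers": 0.3},{"translation": [-7,295,0],"delta_rot": [0,0,0.347],"fingers": 0.3},{"translation": [-7,310,0],"delta_rot": [0,0,0.347],"fingers": 0.3},{"translation": [-7,314,0],"delta_rot": [0,0,0.347],"fingers": 0.3},{"translation": [-7,314,15],"delta_rot": [0,0,0.347],"fingers": 0.3},{"translation": [-7,314,30],"delta_rot": [0,0,0.347],"fingers": 0.3},{"translation": [-7,314,37],"delta_rot": [0,0,0.347],"fingers": 0.3},{"translation": [-7,314,37],"delta_rot": [0,0,0.347],"fingers": 0.3},{"translation": [-7,314,37],"delta_rot": [0,0,0.347],"fingers": 0.3}]}}

```text
t: 13.62
tool_pos: [0.6008, 0.0158, 0.0805]
tcp_rot: [-0.001, 0.11, 0.994, -0.0]
ft_force: [0.5, 0.2, 0.5]
width: 0.0389
gripper_force: 30.0
```

```bash
python3 - <<'E'
from h import *
robot.capture("wrist");st=robot.get_state()
print(st["t"],st["tool_pos"],rot(st["tcp_rot"]).round(3).tolist(),totool([.6013,.0164,.0675],st),st["joint_positions"])
E
```

```text
13.6667 [0.60132112 0.01593717 0.08152138] [[-0.976, 0.218, -0.0], [0.218, 0.976, -0.0], [0.0, -0.0, -1.0]] [ 0.12107035  0.44973874 14.02130337] [-2.99534292e-02  1.17192818e-01  1.46816651e+00 -1.79186733e-04
  1.55629717e+00 -1.38104686e+00]
```

Emit:
{"name": "drive_tool", "arguments": {"commands": [{"translation": [0,0.5,6],"delta_rot": [0,0,0],"fingers": 0.3},{"translation": [0,0.5,11],"delta_rot": [0,0,0],"fingers": 0.3},{"translation": [0,0.5,13],"delta_rot": [0,0,0],"fingers": 0.3},{"translation": [0,0.5,14],"delta_rot": [0,0,0],"fingers": 0.3},{"translation": [0,0.5,14],"delta_rot": [0,0,0],"fingers": 0.3}]}}

```text
t: 14.08
tool_pos: [0.6012, 0.0172, 0.0673]
tcp_rot: [-0.0, 0.109, 0.994, -0.0]
ft_force: [0.7, 0.2, 0.3]
width: 0.0391
gripper_force: 30.1
```

Emit:
{"name": "drive_tool", "arguments": {"commands": [{"translation": [0,0,0.5],"delta_rot": [0,0,0],"fingers": 0.3},{"translation": [0,0,0.5],"delta_rot": [0,0,0],"fingers": 0.6},{"translation": [0,0,0.5],"delta_rot": [0,0,0],"fingers": 0.6},{"translation": [0,0,0.5],"delta_rot": [0,0,0],"fingers": 0.6},{"translation": [0,0,-10],"delta_rot": [0,0,0],"fingers": 0.6},{"translation": [0,0,-40],"delta_rot": [0,0,0],"fingers": 0.6},{"translation": [0,-15,-65],"delta_rot": [0,0,0],"fingers": 0.6},{"translation": [0,-20,-70],"delta_rot": [0,0,0],"fingers": 0.6},{"translation": [0,-20,-70],"delta_rot": [0,0,0],"fingers": 0.6}]}}

```text
t: 14.83
tool_pos: [0.5984, -0.0034, 0.1414]
tcp_rot: [0.003, 0.11, 0.994, -0.0]
ft_force: [0.2, -0.3, 0.7]
width: 0.0513
gripper_force: 0.0
```

```bash
python3 - <<'E'
from h import *
c=robot.capture("wrist");st=robot.get_state();Rt=rot(st["tcp_rot"])
print(st["t"],st["tool_pos"],Rt.round(3).tolist(),st["width"])
cv2.imwrite("pics/w7.png",c["image"])
h=cv2.cvtColor(c["image"],cv2.COLOR_BGR2HSV)
m=cv2.inRange(h,(8,30,90),(30,210,255)); m[:200]=0;m[:,:238]=0;m[:,318]=0;m[:,319:]=0; m[345:]=0
n,l,stt,ce=cv2.connectedComponentsWithStats(m)
for i in range(1,n):
    if stt[i,4]>300:
        cn=cv2.findContours((l==i).astype(np.uint8),0,1)[0][0]
        W=np.array([(1000*Rt.T@(onz(c,*p,.074)-st["tool_pos"]))[:2] for p in cn[:,0].astype(float)]).astype(np.float32); print(stt[i],cv2.minAreaRect(W))
for row in (222,240,270,290): print(row,h[row,236:320:4].tolist())
E
```

```text
14.8833 [ 0.59758348 -0.00271773  0.13897693] [[-0.976, 0.218, 0.003], [0.218, 0.976, -0.0], [-0.003, 0.001, -1.0]] 0.05142047398511618
[ 238  200   80  138 5837] ((-69.28047943115234, 22.88865089416504), (147.69691467285156, 69.29574584960938), 0.939863920211792)
222 [[12, 180, 136], [12, 182, 132], [15, 146, 141], [13, 96, 32], [20, 129, 243], [22, 118, 250], [21, 121, 249], [22, 119, 250], [22, 116, 251], [21, 123, 247], [22, 117, 250], [23, 113, 251], [21, 121, 249], [24, 111, 251], [23, 115, 251], [22, 121, 249], [12, 178, 186], [19, 124, 238], [21, 111, 248], [23, 103, 251], [23, 103, 251]]
240 [[12, 179, 135], [12, 181, 131], [15, 147, 135], [13, 72, 32], [12, 46, 28], [12, 47, 27], [8, 39, 26], [12, 49, 26], [6, 49, 26], [6, 49, 26], [10, 57, 27], [6, 49, 26], [6, 47, 27], [0, 38, 27], [11, 178, 135], [9, 142, 52], [20, 26, 58], [18, 27, 93], [16, 95, 143], [23, 104, 251], [23, 104, 251]]
270 [[11, 179, 134], [12, 181, 138], [14, 145, 132], [13, 64, 28], [12, 58, 22], [8, 43, 24], [15, 44, 23], [6, 55, 23], [15, 46, 22], [12, 53, 24], [10, 59, 26], [5, 57, 27], [10, 57, 27], [9, 107, 38], [12, 179, 184], [8, 118, 26], [0, 0, 14], [150, 21, 12], [135, 36, 14], [25, 24, 63], [23, 28, 73]]
290 [[24, 94, 251], [23, 101, 251], [22, 109, 248], [12, 88, 29], [18, 53, 24], [18, 55, 23], [10, 67, 23], [18, 58, 22], [8, 43, 24], [10, 64, 24], [12, 53, 24], [12, 53, 24], [10, 64, 24], [16, 137, 160], [19, 120, 240], [21, 113, 245], [16, 139, 110], [120, 18, 14], [0, 11, 24], [105, 30, 17], [110, 43, 18]]
```

```bash
python3 - <<'E'
from h import *
im=cv2.imread("pics/w7.png"); h=cv2.cvtColor(im,cv2.COLOR_BGR2HSV)
st=robot.get_state(); 
m=cv2.inRange(h,(14,50,80),(28,200,255)); m[:130]=0;m[240:]=0;m[:,:246]=0;m[:,302:]=0
n,l,s,ce=cv2.connectedComponentsWithStats(m); 
for i in range(1,n):
    if s[i,4]>100: print(s[i])
for r in (165,180,195,210,225): print(r,[c for c in range(246,310) if m[r,c]][:1],[c for c in range(246,310) if m[r,c]][-1:])
print([r for r in range(130,240) if m[r,275]][:1],[r for r in range(130,240) if m[r,275]][-1:], h[140:240:6,275].tolist())
E
```

```text
[246 130   2 110 112]
[ 249  164   53   74 3668]
165 [246] [298]
180 [246] [301]
195 [246] [300]
210 [246] [298]
225 [246] [301]
[164] [236] [[15, 38, 27], [15, 55, 28], [13, 62, 29], [10, 53, 29], [14, 149, 91], [22, 119, 249], [22, 118, 250], [22, 116, 250], [21, 119, 250], [16, 144, 184], [16, 143, 185], [16, 145, 180], [16, 145, 185], [21, 121, 249], [21, 121, 248], [22, 119, 249], [15, 146, 126]]
```

The stack top measures 49×72 px (ratio 1.47, against 60:40), a single aligned outline. Next I rise clear, turn the gripper to close along bed x, and go above the hand grip.

Emit:
{"name": "drive_tool", "arguments": {"commands": [{"translation": [1,-25,-10],"delta_rot": [0,0,0.1],"fingers": 0.8},{"translation": [1,-50,-35],"delta_rot": [0,0,0.22],"fingers": 0.8},{"translation": [1,-70,-70],"delta_rot": [0,0,0.34],"fingers": 0.8},{"translation": [1,-80,-105],"delta_rot": [0,0,0.46],"fingers": 0.8},{"translation": [1,-80,-140],"delta_rot": [0,0,0.58],"fingers": 0.8},{"translation": [1,-80,-175],"delta_rot": [0,0,0.7],"fingers": 0.8},{"translation": [1,-80,-205],"delta_rot": [0,0,0.82],"fingers": 0.8},{"translation": [1,-80,-226],"delta_rot": [0,0,0.94],"fingers": 0.8},{"translation": [1,-80,-226],"delta_rot": [0,0,1.06],"fingers": 0.8},{"translation": [1,-80,-226],"delta_rot": [0,0,1.18],"fingers": 0.8},{"translation": [1,-80,-226],"delta_rot": [0,0,1.3],"fingers": 0.8},{"translation": [1,-80,-226],"delta_rot": [0,0,1.42],"fingers": 0.8},{"translation": [1,-80,-226],"delta_rot": [0,0,1.54],"fingers": 0.8},{"translation": [1,-80,-226],"delta_rot": [0,0,1.57],"fingers": 0.8},{"translation": [1,-80,-226],"delta_rot": [0,0,1.57],"fingers": 0.8},{"translation": [1,-80,-226],"delta_rot": [0,0,1.57],"fingers": 0.8}]}}

```text
t: 16.22
tool_pos: [0.5787, -0.0798, 0.3617]
tcp_rot: [-0.001, 0.779, 0.627, -0.001]
ft_force: [-0.4, 0.2, -0.5]
width: 0.0684
gripper_force: 0.0
```

```bash
python3 - <<'E'
from h import *
c=robot.capture("wrist");s=robot.capture("side");t=robot.capture("top");st=robot.get_state();Rt=rot(st["tcp_rot"])
print(st["t"],st["tool_pos"],Rt.round(3).tolist(),st["width"],st["joint_positions"].round(2))
ey=np.array([.2165,.976,0]); G=np.array([.601,.017,0])+ey*.123
print("above grip",totool([*G[:2],.365],st), G)
for nm,cc in(("w",c),("s",s),("t",t)):
    h=cv2.cvtColor(cc["image"],cv2.COLOR_BGR2HSV); m=cv2.inRange(h,(0,150,50),(6,255,255))|cv2.inRange(h,(174,150,50),(179,255,255))
    n,l,q,ce=cv2.connectedComponentsWithStats(m)
    for i in range(1,n):
        if q[i,4]>40: print(nm,q[i],ce[i].round(1))
e=G+[0,0,0]; print("exp tip",[proj(x,[*G[:2],.316]) for x in(c,s,t)])
cv2.imwrite("pics/w8.png",c["image"])
E
```

```text
16.3667 [ 0.57864828 -0.08001661  0.36263428] [[0.215, 0.977, -0.001], [0.977, -0.215, 0.0], [0.0, -0.001, -1.0]] 0.06809528685523147 [-0.2   0.12  0.96  0.    2.06  0.02]
above grip [222.51962432   1.1273968   -2.35510819] [0.6276295 0.137048  0.       ]
s [264  72  11  32 223] [268.7  87.6]
t [187 140  14  14 121] [193.1 146.9]
exp tip [(np.float64(250.6351860488243), np.float64(-159.95564117545482)), (np.float64(269.2259913765652), np.float64(73.45498070115701)), (np.float64(191.12736978625975), np.float64(143.89374705617178))]
```

Emit:
{"name": "drive_tool", "arguments": {"commands": [{"translation": [40,0,-2],"delta_rot": [0,0,0],"fingers": 0.8},{"translation": [80,0,-2],"delta_rot": [0,0,0],"fingers": 0.8},{"translation": [120,1,-2],"delta_rot": [0,0,0],"fingers": 0.8},{"translation": [160,1,-2],"delta_rot": [0,0,0],"fingers": 0.8},{"translation": [195,1,-2],"delta_rot": [0,0,0],"fingers": 0.8},{"translation": [215,1,-2],"delta_rot": [0,0,0],"fingers": 0.8},{"translation": [222,1,-2],"delta_rot": [0,0,0],"fingers": 0.8},{"translation": [222,1,-2],"delta_rot": [0,0,0],"fingers": 0.8},{"translation": [222,1,-2],"delta_rot": [0,0,0],"fingers": 0.8}]}}

```text
t: 17.12
tool_pos: [0.6276, 0.1358, 0.3651]
tcp_rot: [0.0, 0.78, 0.626, -0.0]
ft_force: [-0.7, -0.6, -0.4]
width: 0.0681
gripper_force: 0.0
```

```bash
python3 - <<'E'
from h import *
c=robot.capture("wrist");st=robot.get_state();Rt=rot(st["tcp_rot"])
print(st["t"],st["tool_pos"],Rt.round(3).tolist(),st["joint_positions"].round(2))
h=cv2.cvtColor(c["image"],cv2.COLOR_BGR2HSV); m=cv2.inRange(h,(0,150,50),(6,255,255))|cv2.inRange(h,(174,150,50),(179,255,255))
n,l,q,ce=cv2.connectedComponentsWithStats(m)
for i in range(1,n):
    if q[i,4]>40: print(q[i],ce[i].round(1))
G=np.array([.601,.017,0])+np.array([.2165,.976,0])*.127
print("exp end centre",proj(c,[*G[:2],.318]),"TCP axis",proj(c,st["tool_pos"]-[0,0,.045]))
i=1+np.argmax(q[1:,4]); ys,xs=np.where(l==i)
for r in sorted(set(ys))[::6]: print(r,xs[ys==r].min(),xs[ys==r].max())
E
```

```text
17.1667 [0.62754524 0.13509866 0.36548704] [[0.217, 0.976, 0.0], [0.976, -0.217, -0.0], [-0.0, 0.0, -1.0]] [ 0.16  0.29  0.76 -0.    2.09  0.38]
[ 233  183   32   39 1050] [249.2 203.2]
exp end centre (np.float64(248.53562517081312), np.float64(210.23684764690552)) TCP axis (np.float64(248.98755679658447), np.float64(218.79754717716003))
183 243 244
189 238 261
195 236 263
201 234 264
207 235 264
213 234 263
219 236 262
```

Emit:
{"name": "drive_tool", "arguments": {"commands": [{"translation": [1,0,30],"delta_rot": [0,0,0],"fingers": 0.8},{"translation": [1,0,60],"delta_rot": [0,0,0],"fingers": 0.8},{"translation": [1,0,82],"delta_rot": [0,0,0],"fingers": 0.8},{"translation": [1,0,92],"delta_rot": [0,0,0],"fingers": 0.8},{"translation": [1,0,92],"delta_rot": [0,0,0],"fingers": 0.5},{"translation": [1,0,92],"delta_rot": [0,0,0],"fingers": 0.1},{"translation": [1,0,92],"delta_rot": [0,0,0],"fingers": 0.1},{"translation": [1,0,92],"delta_rot": [0,0,0],"fingers": 0.1},{"translation": [1,0,92],"delta_rot": [0,0,0],"fingers": 0.1},{"translation": [1,0,92],"delta_rot": [0,0,0],"fingers": 0.1}], "newtons": 50}}

```text
t: 18.0
tool_pos: [0.6272, 0.1373, 0.2764]
tcp_rot: [0.0, 0.78, 0.626, 0.001]
ft_force: [-6.4, 0.3, 3.6]
width: 0.0234
gripper_force: 51.6
```

Grip held (23.4 mm, 52 N). I compute the arc waypoints: pivot pin at z ≈ 0.113, radius ≈ 184 mm, angle ≈ 1.70 rad.

```bash
python3 - <<'E'
from h import *
st=robot.get_state(); p=st["tool_pos"]; y=(p[:2]-[.601,.017])@[.2165,.976]-.1; z=p[2]+.019-.113
r=np.hypot(y,z); a0=np.arctan2(z,-y); print(r,a0,st["ft_force"],st["t"])
for a in np.arange(a0-.085,0.03,-.085): print(round(a,3),round(1000*(-r*np.cos(a)-y)),round(1000*(z-r*np.sin(a))))
E
```

```text
0.18382583515359507 1.696827315639315 [-6.35646034  0.31558968  3.58847008] 18.0
1.612 -16 -1
1.527 -31 -1
1.442 -47 0
1.357 -62 3
1.272 -77 7
1.187 -92 12
1.102 -106 18
1.017 -120 26
0.932 -133 35
0.847 -145 45
0.762 -156 55
0.677 -166 67
0.592 -176 80
0.507 -184 93
0.422 -191 107
0.337 -197 122
0.252 -201 137
0.167 -204 152
0.082 -206 167
```

Emit:
{"name": "drive_tool", "arguments": {"commands": [{"translation": [-8,-1,-2],"delta_rot": [0,0,0],"fingers": 0.1},{"translation": [-16,-1,-2],"delta_rot": [0,0,0],"fingers": 0.1},{"translation": [-31,-1,-2],"delta_rot": [0,0,0],"fingers": 0.1},{"translation": [-47,-1,-1],"delta_rot": [0,0,0],"fingers": 0.1},{"translation": [-62,-1,2],"delta_rot": [0,0,0],"fingers": 0.1},{"translation": [-77,-1,6],"delta_rot": [0,0,0],"fingers": 0.1},{"translation": [-92,-1,11],"delta_rot": [0,0,0],"fingers": 0.1},{"translation": [-106,-1,17],"delta_rot": [0,0,0],"fingers": 0.1}]}}

```text
t: 18.67
tool_pos: [0.6031, 0.0345, 0.2597]
tcp_rot: [-0.0, 0.779, 0.626, 0.002]
ft_force: [-6.5, 4.8, 3.8]
width: 0.0233
gripper_force: 52.3
```

Emit:
{"name": "drive_tool", "arguments": {"commands": [{"translation": [-14,-1,8],"delta_rot": [0,0,0],"fingers": 0.1},{"translation": [-27,-1,17],"delta_rot": [0,0,0],"fingers": 0.1},{"translation": [-39,-1,27],"delta_rot": [0,0,0],"fingers": 0.1},{"translation": [-50,-1,37],"delta_rot": [0,0,0],"fingers": 0.1},{"translation": [-60,-1,49],"delta_rot": [0,0,0],"fingers": 0.1},{"translation": [-70,-1,62],"delta_rot": [0,0,0],"fingers": 0.1},{"translation": [-78,-1,75],"delta_rot": [0,0,0],"fingers": 0.1},{"translation": [-85,-1,89],"delta_rot": [0,0,0],"fingers": 0.1},{"translation": [-91,-1,104],"delta_rot": [0,0,0],"fingers": 0.1},{"translation": [-95,-1,119],"delta_rot": [0,0,0],"fingers": 0.1},{"translation": [-97,-1,130],"delta_rot": [0,0,0],"fingers": 0.1},{"translation": [-98,-1,137],"delta_rot": [0,0,0],"fingers": 0.1},{"translation": [-98,-1,137],"delta_rot": [0,0,0],"fingers": 0.1}]}}

```text
t: 19.75
tool_pos: [0.5796, -0.0649, 0.1191]
tcp_rot: [0.0, 0.781, 0.625, -0.003]
ft_force: [-12.0, -8.5, 0.5]
width: 0.0232
gripper_force: 51.5
```

Emit:
{"name": "drive_tool", "arguments": {"commands": [{"translation": [-2,-1,5],"delta_rot": [0,0,0],"fingers": 0.1},{"translation": [-2,-2,9],"delta_rot": [0,0,0],"fingers": 0.1},{"translation": [-2,-2,13],"delta_rot": [0,0,0],"fingers": 0.1},{"translation": [-2,-2,17],"delta_rot": [0,0,0],"fingers": 0.1},{"translation": [-2,-2,19],"delta_rot": [0,0,0],"fingers": 0.1},{"translation": [-2,-2,19],"delta_rot": [0,0,0],"fingers": 0.1},{"translation": [-2,-2,19],"delta_rot": [0,0,0],"fingers": 0.1}]}}

```text
t: 20.33
tool_pos: [0.5793, -0.0663, 0.1022]
tcp_rot: [0.002, 0.781, 0.625, -0.001]
ft_force: [-5.0, -8.7, 0.2]
width: 0.0233
gripper_force: 51.9
```

Emit:
{"name": "drive_tool", "arguments": {"commands": [{"translation": [-1,-1,2],"delta_rot": [0,0,0],"fingers": 0.1},{"translation": [-1,-1,4],"delta_rot": [0,0,0],"fingers": 0.1},{"translation": [-1,-1,4],"delta_rot": [0,0,0],"fingers": 0.1},{"translation": [-1,-1,4],"delta_rot": [0,0,0],"fingers": 0.1}]}}

```text
t: 20.67
tool_pos: [0.5794, -0.0665, 0.0989]
tcp_rot: [0.003, 0.781, 0.625, 0.0]
ft_force: [0.2, -7.9, 2.3]
width: 0.0231
gripper_force: 52.2
```

Emit:
{"name": "drive_tool", "arguments": {"commands": [{"translation": [-1,0,2],"delta_rot": [0,0,0],"fingers": 0.1},{"translation": [-1,0,4],"delta_rot": [0,0,0],"fingers": 0.1},{"translation": [-1,0,4],"delta_rot": [0,0,0],"fingers": 0.1},{"translation": [-1,0,4],"delta_rot": [0,0,0],"fingers": 0.1}]}}

```text
t: 21.0
tool_pos: [0.5793, -0.0666, 0.0942]
tcp_rot: [0.003, 0.78, 0.625, 0.001]
ft_force: [2.3, -6.2, 2.5]
width: 0.0235
gripper_force: 52.5
```

Emit:
{"name": "drive_tool", "arguments": {"commands": [{"translation": [-1,0,2],"delta_rot": [0,0,0],"fingers": 0.1},{"translation": [-1,0,3],"delta_rot": [0,0,0],"fingers": 0.1},{"translation": [-1,0,3],"delta_rot": [0,0,0],"fingers": 0.1},{"translation": [-1,0,3],"delta_rot": [0,0,0],"fingers": 0.1}]}}

```text
t: 21.33
tool_pos: [0.5793, -0.0667, 0.0907]
tcp_rot: [0.002, 0.78, 0.626, 0.001]
ft_force: [5.0, -4.7, 2.6]
width: 0.0233
gripper_force: 52.7
```

Emit:
{"name": "drive_tool", "arguments": {"commands": [{"translation": [-1,-1,2],"delta_rot": [0,0,0],"fingers": 0.1},{"translation": [-1,-1,3],"delta_rot": [0,0,0],"fingers": 0.1},{"translation": [-1,-1,3],"delta_rot": [0,0,0],"fingers": 0.1},{"translation": [-1,-1,3],"delta_rot": [0,0,0],"fingers": 0.1}]}}

```text
t: 21.67
tool_pos: [0.5793, -0.0667, 0.0898]
tcp_rot: [0.003, 0.78, 0.626, 0.003]
ft_force: [6.0, -2.8, 9.0]
width: 0.0236
gripper_force: 54.1
```

Contact (9 N) starts at TCP z ≈ 0.090. I check the arm angle numerically in the side camera: red end face against the predicted rows.

```bash
python3 - <<'E'
from h import *
s=robot.capture("side");c=robot.capture("wrist");t=robot.capture("top");st=robot.get_state()
cv2.imwrite("pics/s9.png",s["image"]);cv2.imwrite("pics/w9.png",c["image"])
ex=np.array([.976,-.2165,0]);ey=np.array([.2165,.976,0]);O=np.array([.600,.016,0])
for nm,cc in(("s",s),("w",c),("t",t)):
    h=cv2.cvtColor(cc["image"],cv2.COLOR_BGR2HSV); m=cv2.inRange(h,(0,150,35),(6,255,255))|cv2.inRange(h,(174,150,35),(179,255,255))
    n,l,q,ce=cv2.connectedComponentsWithStats(m)
    for i in range(1,n):
        if q[i,4]>15: print(nm,q[i],ce[i].round(1))
for pin,a in((.112,.02),(.112,-.03),(.116,-.02),(.1196,-.056),(.124,-.085)):
    d=-np.cos(a)*ey+np.array([0,0,np.sin(a)]); nn=np.sin(a)*ey+np.array([0,0,np.cos(a)]); P=O+.1*ey+[0,0,pin]
    f=lambda L,x,y:np.array(proj(s,P+L*d+x*ex+y*nn)).round(1)
    print(pin,a,"end bottom",f(.207,0,-.011),"end top",f(.207,0,.011),"red root top",f(.133,0,.011),"foot low",f(.1,0,-.04),"pivot end",f(0,0,0))
print("stack top edge front", [np.array(proj(s,O-.02*ey+k*ex+[0,0,z])).round(1) for k in(-.03,.03) for z in(.074,.064,.054)])
E
```

```text
s [281 173  12  22 171] [286.4 185.3]
w [ 224  176   56   30 1494] [251.6 191.4]
w [225 210  54  18 935] [251.4 218.4]
w [ 225  231   53   57 2855] [250.6 259.2]
w [226 291  50  15 711] [250.3 297.8]
w [226 308  48  16 682] [249.7 314.9]
t [251 170   5   6  21] [252.7 172.8]
0.112 0.02 end bottom [288.7 195. ] end top [289.1 187.4] red root top [281.3 170.7] foot low [277.6 180.6] pivot end [269.5 149.2]
0.112 -0.03 end bottom [288.4 198.4] end top [288.9 191.1] red root top [281.2 173.1] foot low [277.4 181.7] pivot end [269.5 149.2]
0.116 -0.02 end bottom [288.5 196.4] end top [289. 189.] red root top [281.3 171.3] foot low [277.5 180.2] pivot end [269.5 147.9]
0.1196 -0.056 end bottom [288.4 197.5] end top [289.  190.4] red root top [281.3 171.7] foot low [277.3 179.9] pivot end [269.6 146.8]
0.124 -0.085 end bottom [288.3 197.8] end top [288.9 190.9] red root top [281.3 171.6] foot low [277.2 179.1] pivot end [269.6 145.4]
stack top edge front [array([268.1, 186. ]), array([268. , 189.1]), array([267.9, 192.2]), array([290.5, 183.4]), array([290.3, 186.5]), array([290.1, 189.6])]
```

```bash
python3 - <<'E'
import cv2
h=cv2.cvtColor(cv2.imread("pics/s9.png"),cv2.COLOR_BGR2HSV)
for c in (284,287,290): print(c,[(r,*map(int,h[r,c])) for r in range(168,202)])
E
```

```text
284 [(168, 12, 91, 42), (169, 12, 89, 43), (170, 12, 89, 43), (171, 9, 91, 45), (172, 8, 115, 53), (173, 5, 150, 73), (174, 3, 166, 95), (175, 2, 175, 108), (176, 3, 181, 120), (177, 2, 187, 143), (178, 2, 192, 167), (179, 2, 193, 180), (180, 2, 193, 184), (181, 2, 190, 180), (182, 2, 185, 163), (183, 2, 181, 152), (184, 2, 183, 156), (185, 2, 182, 160), (186, 2, 188, 170), (187, 2, 189, 179), (188, 2, 192, 163), (189, 3, 194, 130), (190, 3, 189, 109), (191, 4, 186, 104), (192, 3, 185, 102), (193, 4, 182, 101), (194, 6, 170, 102), (195, 9, 148, 105), (196, 12, 135, 106), (197, 14, 127, 108), (198, 14, 131, 109), (199, 13, 141, 112), (200, 12, 148, 114), (201, 12, 149, 111)]
287 [(168, 11, 95, 43), (169, 12, 89, 43), (170, 12, 100, 51), (171, 14, 119, 88), (172, 14, 120, 134), (173, 14, 121, 158), (174, 13, 124, 160), (175, 12, 132, 151), (176, 8, 150, 153), (177, 5, 169, 169), (178, 4, 180, 181), (179, 3, 188, 184), (180, 2, 192, 183), (181, 2, 192, 175), (182, 2, 189, 158), (183, 2, 184, 151), (184, 2, 183, 153), (185, 2, 182, 161), (186, 2, 188, 179), (187, 2, 193, 186), (188, 2, 1
[... 264 characters left out ...]
, 153, 107)]
290 [(168, 10, 91, 42), (169, 11, 95, 43), (170, 13, 98, 47), (171, 14, 112, 73), (172, 14, 117, 113), (173, 15, 119, 144), (174, 15, 119, 156), (175, 15, 118, 160), (176, 15, 120, 166), (177, 15, 121, 177), (178, 14, 123, 179), (179, 13, 124, 163), (180, 10, 129, 136), (181, 6, 149, 115), (182, 4, 168, 111), (183, 3, 179, 120), (184, 2, 181, 134), (185, 2, 187, 157), (186, 2, 194, 179), (187, 2, 197, 175), (188, 2, 193, 149), (189, 3, 191, 120), (190, 3, 188, 106), (191, 4, 189, 101), (192, 4, 188, 99), (193, 4, 181, 96), (194, 6, 169, 89), (195, 10, 143, 84), (196, 14, 127, 88), (197, 15, 132, 95), (198, 13, 135, 98), (199, 13, 143, 98), (200, 12, 148, 98), (201, 12, 149, 96)]
```

Red end-face mid row is 191.6. Prediction: 191.2 for arm at +0.02 rad on two blocks (pin 112), 194.4 to 198 if it were at its stop. So the arm is about level on the stack. Now I press firmly.

Emit:
{"name": "drive_tool", "arguments": {"commands": [{"translation": [0,-1,1],"delta_rot": [0,0,0],"fingers": 0.1},{"translation": [0,-1,3],"delta_rot": [0,0,0],"fingers": 0.1},{"translation": [0,-1,3],"delta_rot": [0,0,0],"fingers": 0.1},{"translation": [0,-1,3],"delta_rot": [0,0,0],"fingers": 0.1}], "newtons": 80}}

```text
t: 22.15
tool_pos: [0.5795, -0.0667, 0.0896]
tcp_rot: [0.004, 0.78, 0.626, 0.004]
ft_force: [4.8, -3.0, 17.4]
width: 0.023
gripper_force: 80.3
```

Emit:
{"name": "drive_tool", "arguments": {"commands": [{"translation": [0,-1,2],"delta_rot": [0,0,0],"fingers": 0.1},{"translation": [0,-1,4],"delta_rot": [0,0,0],"fingers": 0.1},{"translation": [0,-1,4],"delta_rot": [0,0,0],"fingers": 0.1},{"translation": [0,-1,4],"delta_rot": [0,0,0],"fingers": 0.1},{"translation": [0,-1,4],"delta_rot": [0,0,0],"fingers": 0.1}]}}

```text
t: 22.57
tool_pos: [0.5796, -0.0668, 0.0891]
tcp_rot: [0.006, 0.78, 0.626, 0.006]
ft_force: [1.7, -2.1, 30.4]
width: 0.0232
gripper_force: 82.3
```

```bash
python3 - <<'E'
from h import *
s=robot.capture("side");st=robot.get_state(); print(st["t"],st["ft_force"],st["tool_pos"],st["gripper_force"])
h=cv2.cvtColor(s["image"],cv2.COLOR_BGR2HSV)
print([(r,*map(int,h[r,287])) for r in range(186,198)])
# stack: light maple rows at columns right/left of the arm, expected 268..290 x 183..192
for c in (269,272,275,279): print(c,[(r,*map(int,h[r,c])) for r in range(176,196,2)])
E
```

```text
22.6167 [ 1.7418669  -1.83798577 29.3707143 ] [ 0.57959604 -0.066776    0.08905264] 82.29766488075256
[(186, 2, 188, 182), (187, 2, 191, 194), (188, 2, 194, 176), (189, 3, 195, 140), (190, 3, 190, 114), (191, 3, 191, 104), (192, 4, 188, 102), (193, 4, 187, 101), (194, 6, 177, 101), (195, 9, 159, 101), (196, 12, 136, 103), (197, 14, 130, 106)]
269 [(176, 11, 88, 49), (178, 12, 92, 47), (180, 12, 100, 51), (182, 14, 117, 85), (184, 15, 127, 144), (186, 16, 126, 160), (188, 14, 129, 111), (190, 14, 129, 103), (192, 13, 129, 75), (194, 12, 132, 56)]
272 [(176, 15, 48, 74), (178, 13, 65, 55), (180, 10, 78, 49), (182, 12, 98, 47), (184, 14, 111, 71), (186, 14, 125, 106), (188, 14, 129, 109), (190, 14, 130, 100), (192, 15, 128, 74), (194, 13, 142, 61)]
275 [(176, 12, 62, 62), (178, 11, 63, 57), (180, 11, 69, 52), (182, 13, 89, 46), (184, 13, 107, 57), (186, 14, 119, 75), (188, 14, 121, 78), (190, 14, 117, 72), (192, 13, 111, 55), (194, 13, 128, 60)]
279 [(176, 12, 85, 45), (178, 11, 91, 45), (180, 13, 102, 45), (182, 11, 89, 46), (184, 12, 92, 47), (186, 13, 72, 57), (188, 11, 59, 69), (190, 13, 55, 74), (192, 11, 54, 75), (194, 13, 54, 75)]
```

```bash
python3 -c "
from cell import robot
print(robot.job_done())"
```

```text
the job is handed in; nothing more can be done
None
```

Job handed in at about 22.6 s: the offcut is in the green bin, two packing blocks are stacked under the foot, and the press arm is still held down on them, about level, with about 30 N at the grip; no verdict on it was returned.

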